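# Rack two honey jars and hold the probe on the tall one's lid

### The arm

A 6-joint arm with a two-finger parallel gripper is mounted at the origin on a cart in front of the work surface, level with it; the furniture and walls round the work are solid. World frame = base frame: x ahead of the robot, y to its left, z up, the work surface at z = 0. Lengths are in m, angles in rad, forces in N, time in s.
With the tool pointing down it reaches from about 0.3 to 0.775 m from the base axis. Payload 14.6 kg.
Tool frame: the origin (TCP) lies between the finger pads; the fingertips stand ctrl.tip_extent ahead of it and the grasp point (between the pads) lies 3 mm ahead of it (ctrl.tip_extent is the distance from the TCP to the fingertips, in m); z points along the fingers, y is the line along which they close (so a half turn about z gives the same grasp; the last joint's range is limited). The gripper opens to 94 mm and grips with 3 to 60 N. Pads are 16 mm wide; open, the fingers measure 119 mm over their backs; the gripper's body (75 mm by 177 mm) begins 78 mm behind the grasp point.
Start: joints at [1.153, 0.3, 1.521, -0, 1.321, -0.067], TCP at [0.189, 0.516, 0.227] pointing down, gripper open.
Joint ranges: [-3.03, 3.03], [-0.79, 2.21], [0.23, 2.52], [-1.04, 4.18], [0, 3.07], [-2.55, 2.55]. Speed limits (rad/s): [2.22, 2.22, 2.57, 3.14, 3.14, 3.14].

### API

Orientations are given as [roll, pitch, yaw] about the fixed x, y, z axes, in that order (R = Rz(yaw) Ry(pitch) Rx(roll)).
In Python, from station import ctrl, eyes gives the robot as it stands. The module is installed in compiled form; this text tells all that it offers.
- The arm moves only by the shell command python3 -m crank [OPENING] [FORCE], which reads ROWS from standard input. ROWS is 1 to 10 rows, parted by a bar, with the numbers parted by spaces; each row has 6 numbers: dx, dy, dz in units of 5 mm, then a rotation vector rx, ry, rz in units of 0.1 rad; each row shifts and turns the commanded pose from where the row before left it, along the tool's axes as they then stand; what a row does not reach is not made up. A row lasts 1/10 s, in which the tool goes at most 0.05 m and 0.15 rad, less where a joint would pass 70% of its speed; a pose out of reach is approached as far as the arm can. OPENING is the finger opening in m, set as the command begins (- or left out keeps the last). The fingers move at their own pace and stop on an object; FORCE is the grip in N (left out, the last holds). Time passes only in rows, so rows that do not move let the fingers close. It prints the time, the measured TCP pose, the force, the opening and the grip force at its end. Input that does not fit is refused with a message, and nothing moves.
- ctrl.get_obs(): the state, without advancing time (a new reading comes with each control period).
- eyes.camera(name): name is "side" or "top" or "wrist"; returns a dict with "pixels" (400x640x3 uint8, blue, green, red), "fx", "fy", "cx", "cy" (pixels), "extrinsics" (4x4, takes a point from camera to world coordinates). Camera axes: x right, y up, looking along -z (the intrinsics and any distortion apply to the point x, -y, -z); pixel columns grow to the right and rows downward; lengths in m; the calibration is good to about 2 mm. A picture is of the moment at which its call begins. There is no depth.
- ctrl.hand_in(): hands the job in; it is judged then, once.
The state is a dict: "time_s": time; "qpos": joint angles; "joint_vel": joint speeds; "tau": joint torques, N m; "ee_pos": TCP position; "eef_rot": TCP orientation; "force": force on the tool from outside, world axes, zero at the start; "moment": the same for the moment, N m; "grip_width": finger opening in m; "grip_force": force on a finger pad.
Only numpy, scipy, OpenCV 4.12 (cv2) and the standard library are available. Lean on these libraries where they do the work, as an engineer would, in place of code of your own. Each camera call takes 0.05 s, during which the arm holds its last target. There are 200 camera calls.

### The job

Put the two small honey jars into the two round pockets of the wooden rack, one jar in each pocket, either way round, and let go of them. Then take the grey probe out of its stand and hold it upright with its sprung tip on the raised button in the middle of the taller jar's lid, pressing gently so that the tip is pushed about half way in. Finish while still holding the probe there; leave the mug and the roll of tape where they are.

Things in the scene. Friction and masses are not known exactly. Their poses are not given: they have to be found in the camera images.
- rack: Heavy fixed block of pale wood, 88 (x) x 168 (y) x 32 mm high, with two round pockets side by side along its y axis. Origin: centre of its underside, on the worktop; z up.
- rack_hole0 (a point): Centre of the mouth of one pocket, in the rack's top face, 40 mm from the rack's centre towards its -y. Pocket 50 mm across, 24 mm deep, flat floor 8 mm above the worktop, chamfered rim.
- rack_hole1 (a point): The same for the other pocket, 40 mm from the rack's centre towards its +y.
- jar_tall: The taller honey jar: closed upright cylinder 44 mm in diameter, 88 mm high with its button, amber glass with a steel lid, about 0.13 kg, loose, standing on the worktop. Origin: centre of its underside; z up.
- jar_short: The shorter honey jar: as the tall one, but 62 mm high. Origin: centre of its underside; z up.
- jar_tall_button (a point): Top centre of the raised round button, 20 mm across and about 1 mm high, in the middle of the tall jar's lid, 88 mm above the jar's underside. The short jar's lid has the same button, not to be probed.
- stand: Fixed probe stand: dark round foot (100 mm across, centre 18 mm from the origin to the stand's +x) and a steel tube (36 mm outside, 13 mm bore, 40 mm long) on a bent rod at the +x side. The tube leans 20 degrees, its upper end towards the stand's -x, roughly to the robot. Origin: on the worktop, right below the centre of the tube's mouth; z up.
- stand_mouth (a point): Centre of the tube's upper mouth, 95 mm above the worktop. At the start the shoulder of the probe's grip rests here; the probe must be drawn out about 80 mm along the leaning axis.
- probe: Loose hand probe, about 0.1 kg, round about its z: grey grip 26 mm in diameter and 86 mm long, below it a steel shaft 10 mm thick and 55 mm long, then the sprung tip. Origin: centre of the grip's lower end (shoulder); z runs from the tip to the free end of the grip, so the grip spans z = 0 to 86 mm. Starts in the leaning tube, tip down, leaning 16 to 25 degrees.
- probe_end (a point): Centre of the end face of the sprung tip (8 mm across), on the probe's axis, 75 mm below the probe's origin when not pressed. It slides up into the shaft as it is pressed.
- probe_tip (a joint): How far the sprung tip is pushed in, m: 0 free, 0.010 the stop. Spring: about 1 N to start it, 3 N at half way (0.005), 5 N at the stop.
- mug: Bystander, loose: two-tone mug, dark above and white below, 86 x 117 x 99 mm high, standing on the worktop. Origin: centre of its underside.
- tape: Bystander, loose: roll of adhesive tape lying flat, 98 mm across, 25 mm high. Origin: centre of its underside.
There are look-alikes about, which are no part of the job. There is more than one size of the probe; the job needs the larger. What is shaped like the jar_tall but turquoise is not meant.

How it is judged:
By the outcome, as a careful person would: the job done as asked, in the order asked, and still so for the second after the job is handed in, while the arm keeps its last pose, push and grip.
It also fails if it takes over 66 s, if anything falls off the work surface, if the arm or the gripper's body presses on something with over 40 N, if the wrist force passes 120 N, or if a joint passes its speed limit or range.

## Working session

There is one attempt and no reset: what is moved stays moved. The work goes in short steps, Python scripts to look and compute and a shell command to move; the robot and the scene stay as the last step left them, time stands still between calls to the robot, and variables do not carry over. Pictures are saved under pics/ and viewed, at most 10 in all, crops included, and the job is handed in when it is done.

```bash
mkdir -p pics; python3 - <<'E'
from station import ctrl, eyes
import cv2,numpy as np
print(ctrl.get_obs(),ctrl.tip_extent)
for n in ("side","top","wrist"):
    c=eyes.camera(n); cv2.imwrite(f"pics/{n}0.png",c["pixels"]); print(n,c["fx"],c["fy"],c["cx"],c["cy"],[k for k in c],np.round(c["extrinsics"],4).tolist())
    np.save(f"pics/{n}0.npy",c,allow_pickle=True)
E
```

```text
{'time_s': 0.0, 'qpos': array([ 1.15343924e+00,  3.00443645e-01,  1.52155535e+00,  2.42767827e-06,
        1.32067587e+00, -6.65537654e-02]), 'joint_vel': array([ 0.00063148,  0.00171662,  0.00014498, -0.00058182,  0.00144756,
        0.00263092]), 'tau': array([ 1.77947327e-04, -5.31790280e+01, -3.52749324e+01,  7.08754733e-02,
        2.42581952e-02, -9.21481796e-05]), 'ee_pos': array([0.18889707, 0.51630823, 0.22691226]), 'eef_rot': array([-3.14051300e+00, -7.43182087e-05,  2.79078869e+00]), 'force': array([-0.06170233,  0.84013447, -0.47432812]), 'moment': array([-0.02792335, -0.00675335,  0.0052971 ]), 'grip_force': 0.0, 'grip_width': 0.09430643439599205} 0.022
side 451.67947629514225 451.67947629514225 325.50650021019214 205.28987180302676 ['pixels', 'fx', 'fy', 'cx', 'cy', 'extrinsics'] [[-0.9886, 0.0574, -0.1392, 0.3241], [-0.149, -0.5039, 0.8508, 1.1904], [-0.0212, 0.8619, 0.5067, 0.7463], [0.0, 0.0, 0.0, 1.0]]
top 504.6397213663708 504.6397213663708 324.5410309615573 193.8043234274358 ['pixels', 'fx', 'fy', 'cx', 'cy', 'extrinsics'] [[0.1677, 0.8966, -0.4099, -0.1603], [-0.9858, 0.1544, -0.0657, -0.0551], [0.0043, 0.4151, 0.9098, 1.5837], [0.0, 0.0, 0.0, 1.0]]
wrist 277.12521815955523 277.12521815955523 319.1907820254806 198.07153049703953 ['pixels', 'fx', 'fy', 'cx', 'cy', 'extrinsics'] [[0.3427, -0.913, -0.2211, 0.1249], [0.9394, 0.333, 0.0813, 0.5405], [-0.0006, -0.2356, 0.9719, 0.3837], [0.0, 0.0, 0.0, 1.0]]
```

View pics/side0.png

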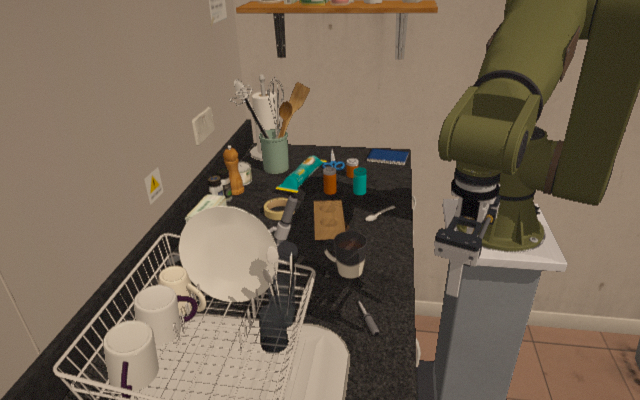

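View pics/top0.png

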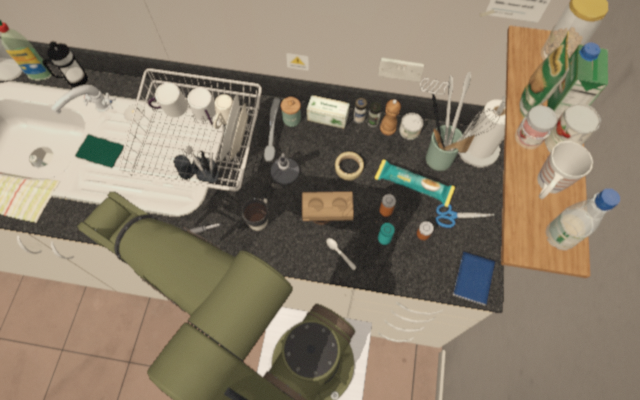

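The side view shows the tall amber jar at (330,180), the short one at (352,168), the turquoise look-alike at (360,180), the rack at (329,220) and the probe in its stand at about (287,215). The top view shows the jars at (387,205) and (425,230), the rack at (328,206), the stand at (285,168), the tape at (349,165) and the mug at (256,214). I'll zoom in for details.

```bash
python3 - <<'E'
import cv2,numpy as np
s=cv2.imread("pics/side0.png");t=cv2.imread("pics/top0.png")
a=cv2.resize(s[140:290,230:430],(800,600),interpolation=2);b=cv2.resize(t[120:255,230:450],(800,491),interpolation=2)
cv2.imwrite("pics/z1.png",a);cv2.imwrite("pics/z2.png",b)
E
```

```text
(no output)
```

View pics/z1.png

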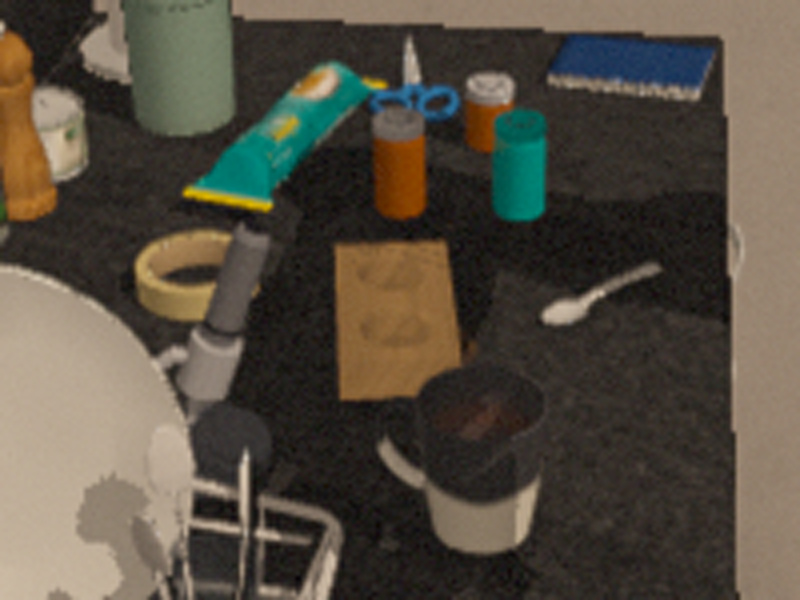

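View pics/z2.png

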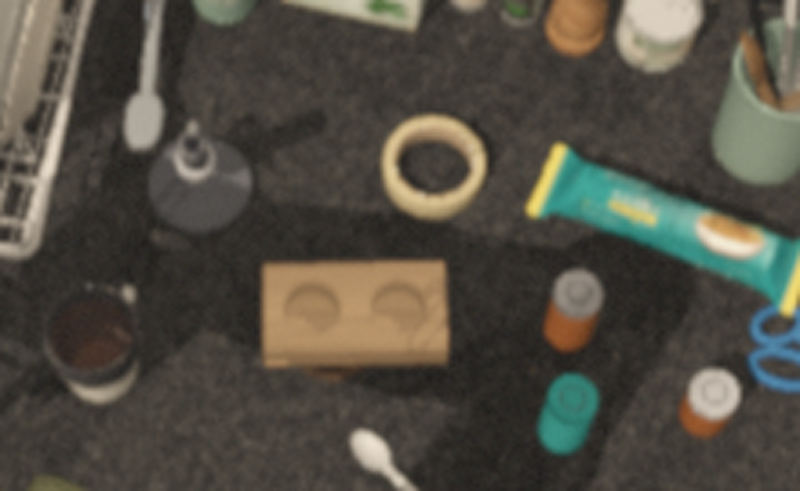

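The zooms show the tall lid at top (389.5,199) / side (330,169.5), and the short lid at top (426.6,226.7) / side (352.5,161). The pockets are at top (340,203) and (316,203). The grip's free end is at side (294,196), and top sees the probe nearly end-on at (284,162).

```bash
cat > h.py <<'E'
import numpy as np,cv2
def ray(c,p):
    E=c["extrinsics"];d=np.array([(p[0]-c["cx"])/c["fx"],-(p[1]-c["cy"])/c["fy"],-1.]);d=E[:3,:3]@d
    return E[:3,3],d/np.linalg.norm(d)
def plane(c,p,z):
    o,d=ray(c,p);return o+d*(z-o[2])/d[2]
def tri(*cp):
    A=0;b=0;rs=[ray(c,p) for c,p in cp]
    for o,d in rs:
        M=np.eye(3)-np.outer(d,d);A=A+M;b=b+M@o
    x=np.linalg.solve(A,b);return x,max(np.linalg.norm((np.eye(3)-np.outer(d,d))@(x-o)) for o,d in rs)
def proj(c,x):
    E=c["extrinsics"];q=E[:3,:3].T@(np.asarray(x)-E[:3,3]);return np.array([c["cx"]-c["fx"]*q[0]/q[2],c["cy"]+c["fy"]*q[1]/q[2]])
def load(n):return np.load(f"pics/{n}.npy",allow_pickle=True).item()
E
python3 - <<'E'
from h import *
np.set_printoptions(precision=4,suppress=True)
S=load("side0");T=load("top0")
for n,t,s,z in [("tall",(389.5,198.9),(329.75,169.5),.088),("short",(426.6,226.7),(352.5,161),.062),("h0",(340,203),(328,207),.032),("h1",(315.8,203),(328.3,222),.032),("grip end",(284,161),(294,196.5),.176)]:
    print(n,*tri((T,t),(S,s)),plane(T,t,z),plane(S,s,z))
for n,t,z in [("foot",(285,172),.01),("tape",(349.5,165.8),.025),("mugtop",(256,213),.099),("turq",(387,230),.088)]: print(n,plane(T,t,z))
for n,p in [("rack corners",[(302,192),(352.8,191.7),(353,213),(302.5,215)])]:
    for q in p: print(n,plane(T,q,.032))
W=load("wrist0");cv2.imwrite("pics/w.png",W["pixels"])
E
```

```text
tall [ 0.5297 -0.1577  0.0848] 0.002832108716034005 [ 0.5313 -0.1578  0.088 ] [ 0.5258 -0.1485  0.088 ]
short [ 0.4655 -0.289   0.0581] 0.002129800517332237 [ 0.4662 -0.2887  0.062 ] [ 0.4626 -0.2787  0.062 ]
h0 [0.5123 0.0004 0.0326] 0.0014414958694237466 [0.5141 0.0003 0.032 ] [0.511  0.0005 0.032 ]
h1 [0.4999 0.0806 0.0293] 0.0015304512474393864 [0.5004 0.0802 0.032 ] [0.4976 0.0858 0.032 ]
grip end [0.5682 0.1926 0.1723] 0.0016466790324199947 [0.5644 0.1919 0.176 ] [0.5684 0.1977 0.176 ]
foot [0.6078 0.2089 0.01  ]
tape [ 0.6624 -0.0102  0.025 ]
mugtop [0.4055 0.2555 0.099 ]
turq [ 0.4232 -0.1624  0.088 ]
rack corners [0.5324 0.1333 0.032 ]
rack corners [ 0.5627 -0.036   0.032 ]
rack corners [ 0.4857 -0.0479  0.032 ]
rack corners [0.4502 0.1161 0.032 ]
```

View pics/wrist0.png

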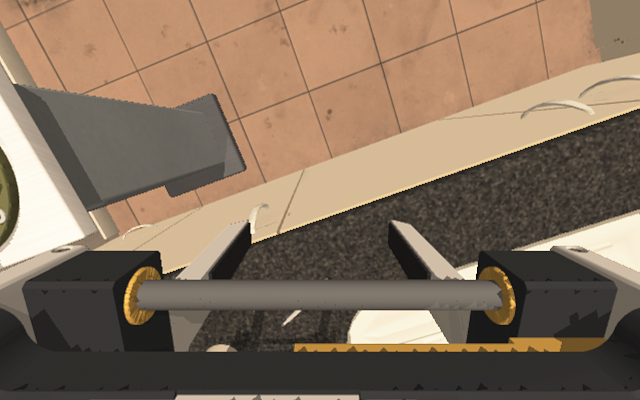

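The wrist view shows only floor and the counter edge. I'll turn the fingers to close across the rack and go above it for a close look.

Units first: shifts go in units of 5 mm and turns go in units of 0.1 rad. So 0.1333 rad is 1.333.

```bash
cat > d.py <<'E'
# usage: d.py x y z [yaw] : delta from measured pose, tool down, in tool axes of the current orientation
import sys,numpy as np
from scipy.spatial.transform import Rotation as R
from station import ctrl
o=ctrl.get_obs();Rm=R.from_euler("xyz",o["eef_rot"])
t=np.array([float(a) for a in sys.argv[1:4]])
print("t",o["time_s"],"pos",np.round(o["ee_pos"],4),"rpy",np.round(o["eef_rot"],3),"d_tool",np.round(Rm.inv().apply(t-o["ee_pos"]),4))
E
echo '0 0 0 0 0 1.333 | 0 0 0 0 0 1.333 | 0 0 0 0 0 1.333 | 0 0 0 0 0 1.333 | 0 0 0 0 0 1.333 | 0 0 0 0 0 1.333 | 0 0 0 0 0 1.333 | 0 0 0 0 0 1.333' | python3 -m crank 0.07
echo '-8.4 4 0 0 0 0 | -8.4 4 0 0 0 0 | -8.4 4 0 0 0 0 | -8.4 4 0 0 0 0 | -8.4 4 0 0 0 0 | -8.4 4 0 0 0 0 | -8.4 4 0 0 0 0 | -8.4 4 0 0 0 0 | -8.4 4 0 0 0 0 | -8.4 4 0 0 0 0' | python3 -m crank
python3 d.py 0.5 0.06 0.25
```

```text
time_s: 0.95
ee_pos: [0.189, 0.5164, 0.2272]
eef_rot: [-3.141, 0.0, 1.719]
force: [-0.1, -0.7, -0.4]
grip_width: 0.0701
grip_force: 0.0
time_s: 1.95
ee_pos: [0.4516, 0.1302, 0.2275]
eef_rot: [3.141, -0.0, 1.724]
force: [0.3, 0.8, 0.1]
grip_width: 0.0704
grip_force: 0.0
t 1.95 pos [0.4516 0.1302 0.2275] rpy [ 3.141 -0.     1.724] d_tool [-0.0768  0.0371 -0.0225]
```

```bash
cat > snap.py <<'E'
import sys,numpy as np,cv2
from station import eyes
for a in sys.argv[1:]:
    n=a.rstrip("0123456789");c=eyes.camera(n);np.save(f"pics/{a}.npy",c,allow_pickle=True);cv2.imwrite(f"pics/{a}.png",c["pixels"])
E
python3 snap.py wrist1
echo '-7.68 3.7 -2.2 0 0 0 | -7.68 3.7 -2.2 0 0 0 | 0 0 0 0 0 0 | 0 0 0 0 0 0' | python3 -m crank|head -2
python3 snap.py wrist2
echo '-9.6 0 0 0 0 0 | -9.6 0 0 0 0 0 | -9.6 0 0 0 0 0 | -9.6 0 0 0 0 0 | 0 0 0 0 0 0 | 0 0 0 0 0 0' | python3 -m crank|head -2
python3 snap.py wrist3 
python3 - <<'E'
import cv2,numpy as np
a=[cv2.resize(cv2.imread(f"pics/wrist{i}.png"),None,fx=.625,fy=.75) for i in (2,3)]
cv2.imwrite("pics/m1.png",np.hstack(a))
E
```

```text
time_s: 2.4
ee_pos: [0.4991, 0.0615, 0.249]
time_s: 3.05
ee_pos: [0.5283, -0.1273, 0.2489]
```

View pics/m1.png

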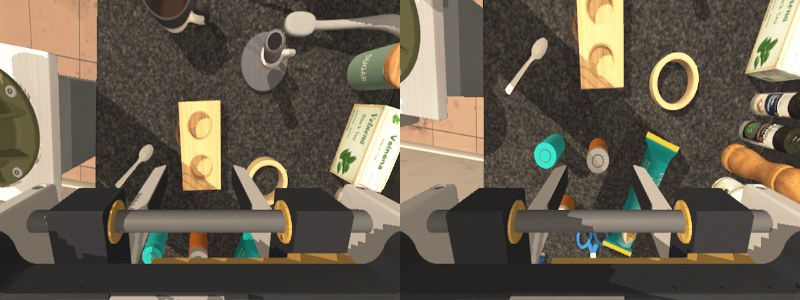

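The wrist views show, in full pixels, the rack pockets at about (320,163) and (325,221) in wrist2. In wrist3 the tall lid is at about (315,213), with the turquoise look-alike to its left. The stand with the probe seen end-on is at about (436,57) in wrist2.

```bash
python3 - <<'E'
from h import *
np.set_printoptions(precision=4,suppress=True)
W={i:load(f"wrist{i}") for i in (1,2,3)};T=load("top0");S=load("side0")
def big(m,near):
    cs,_=cv2.findContours(m,cv2.RETR_EXTERNAL,cv2.CHAIN_APPROX_NONE)
    cs=[c for c in cs if cv2.contourArea(c)>60]
    return min(cs,key=lambda c:np.linalg.norm(np.array(cv2.minAreaRect(c)[0])-near))
print({i:W[i]["pixels"][p[1],p[0]].tolist() for i,p in ((2,(300,195)),(3,(315,213)))}, "tall side", W[3]["pixels"][200,315],W[3]["pixels"][225,300])
est=np.array([.506,.0405,.032])
for n,c in (("w1",W[1]),("w2",W[2]),("top",T)):
    hsv=cv2.cvtColor(c["pixels"],cv2.COLOR_BGR2HSV)
    m=cv2.inRange(hsv,(10,50,90),(28,200,255));m=cv2.morphologyEx(m,cv2.MORPH_OPEN,np.ones((3,3)))
    k=big(m,proj(c,est));r=cv2.minAreaRect(k);a=cv2.approxPolyDP(cv2.convexHull(k),3,True)[:,0]
    print(n,r,cv2.contourArea(k),proj(c,est));
    for q in a: print(q,plane(c,q,.032))
for i in (1,2,3):
    c=W[i];g=cv2.cvtColor(c["pixels"],cv2.COLOR_BGR2GRAY)
    for n,x in (("tall",[.53,-.158,.087]),("short",[.4655,-.289,.06]),("h0",[.5123,0,.032]),("h1",[.5,.08,.032]),("grip",[.567,.192,.174]),("foot",[.6078,.2089,.01])): print(i,n,proj(c,x),end=" ")
    print()
E
```

```text
{2: [152, 238, 255], 3: [151, 171, 189]} tall side [155 177 194] [48 56 63]
w1 ((346.5, 231.0), (96.0, 69.0), 90.0) 4216.5 [348.2334 254.899 ]
[314 183] [0.4444 0.1326 0.032 ]
[366 186] [0.5115 0.139  0.032 ]
[380 192] [0.531 0.134 0.032]
[381 216] [0.539  0.1023 0.032 ]
[365 279] [0.5359 0.008  0.032 ]
[319 277] [0.4714 0.0011 0.032 ]
w2 ((316.7319030761719, 192.8626251220703), (120.83197784423828, 72.96440124511719), 88.83085632324219) 7757.5 [321.9056 198.0936]
[352 133] [0.5314 0.1334 0.032 ]
[353 252] [ 0.5632 -0.0324  0.032 ]
[293 253] [ 0.4771 -0.0473  0.032 ]
[280 181] [0.4457 0.0555 0.032 ]
[285 136] [0.445  0.1162 0.032 ]
top ((327.209228515625, 205.7763671875), (29.150480270385742, 51.338157653808594), 88.09085083007812) 1410.0 [327.7673 203.321 ]
[352 192] [ 0.5611 -0.0335  0.032 ]
[352 219] [ 0.4639 -0.0478  0.032 ]
[302 220] [0.4324 0.1144 0.032 ]
[303 192] [0.533 0.13  0.032]
1 tall [343.6872 409.01  ] 1 short [286.4209 453.1927] 1 h0 [347.5115 281.7336] 1 h1 [349.0795 227.4019] 1 grip [482.0283 165.4443] 1 foot [444.8002 142.6223] 
2 tall [317.1357 349.945 ] 2 short [263.7684 401.2633] 2 h0 [321.8771 226.101 ] 2 h1 [322.0403 169.4078] 2 grip [432.2107  64.2621] 2 foot [416.5107  84.4766] 
3 tall [316.8049 216.0875] 3 short [257.1744 292.1277] 3 h0 [322.3314  82.4956] 3 h1 [322.6257   9.8281] 3 grip [ 462.8265 -276.2269] 3 foot [430.2235 -88.9691]
```

```bash
python3 - <<'E'
import cv2,numpy as np
w2=cv2.imread("pics/wrist2.png")[125:265,265:365];w3=cv2.imread("pics/wrist3.png")[185:245,275:355]
a=cv2.resize(w2,None,fx=4,fy=4,interpolation=2);b=cv2.resize(w3,None,fx=5,fy=5,interpolation=2)
o=np.zeros((560,800,3),np.uint8);o[:,:400]=a;o[:300,400:]=b;cv2.imwrite("pics/m2.png",o)
E
```

```text
(no output)
```

View pics/m2.png

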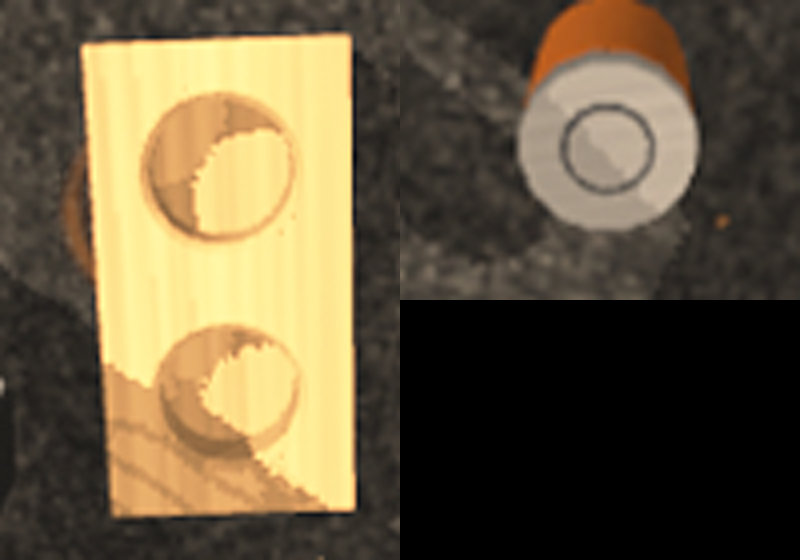

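The crop shows wrist2 pocket rims centred at (319.6,166.2) and (322,222.2), rack corners at about (285,136), (352,133), (353,252) and (293,253), and the tall lid's button in wrist3 at (316.2,214.4).

```bash
python3 - <<'E'
from h import *
np.set_printoptions(precision=4,suppress=True)
T=load("top0");S=load("side0");A,B,C=[load(f"wrist{i}") for i in (1,2,3)]
f=lambda x,y:(265+x/4-.4,125+y/4-.4)
print("h1",plane(B,f(220,166.5),.032),tri((B,f(220,166.5)),(T,(315.8,203)),(S,(328.3,222))))
print("h0",plane(B,f(229.5,390.5),.032),tri((B,f(229.5,390.5)),(T,(340,203)),(S,(328,207))))
for q in ((83,44),(351,35),(355,510),(112,515)): print(plane(B,f(*q),.032))
print("tall",plane(C,(316.2,214.4),.088),tri((C,(316.2,214.4)),(T,(389.5,198.9))),tri((C,(316.2,214.4)),(S,(329.75,169.5))))
# lid contours for tall in w3, both lids in side/top by colour are checked above
from station import ctrl
o=ctrl.get_obs();print(o["ee_pos"],proj(C,o["ee_pos"]+[0,0,-.003]))
E
python3 d.py 0.528 -0.1575 0.066
```

```text
h1 [0.4961 0.0838 0.032 ] (array([0.4983, 0.0821, 0.0305]), np.float64(0.003080564013673136))
h0 [0.5115 0.0057 0.032 ] (array([0.5119, 0.0027, 0.0327]), np.float64(0.003105835683907384))
[0.4454 0.1168 0.032 ]
[0.532 0.133 0.032]
[ 0.5638 -0.0325  0.032 ]
[ 0.4766 -0.0479  0.032 ]
tall [ 0.5289 -0.1557  0.088 ] (array([ 0.5295, -0.1564,  0.0901]), np.float64(0.0014305031749380478)) (array([ 0.5281, -0.1572,  0.0837]), np.float64(0.0009858782181076963))
[ 0.5284 -0.1266  0.2491] [319.5616 244.3614]
t 3.1 pos [ 0.5284 -0.1266  0.2491] rpy [-3.141e+00 -1.000e-03  1.725e+00] d_tool [-0.0306 -0.005   0.1831]
```

In the tool's units: -0.03 m is -6, 0.03 m is 6.

```bash
echo '-6 -0.9 6 0 0 0 | 0 0 9 0 0 0 | 0 0 9 0 0 0 | 0 0 8 0 0 0 | 0 0 4.6 0 0 0 | 0 0 0 0 0 0 | 0 0 0 0 0 0 | 0 0 0 0 0 0' | python3 -m crank ; echo '0 0 0 0 0 0 | 0 0 0 0 0 0 | 0 0 0 0 0 0 | 0 0 0 0 0 0 | 0 0 0 0 0 0' | python3 -m crank 0.03 20;  python3 d.py 0.498 0.082 0.15
```

```text
time_s: 3.9
ee_pos: [0.5297, -0.1578, 0.0683]
eef_rot: [3.139, 0.001, 1.725]
force: [-0.1, -0.6, -0.1]
grip_width: 0.0702
grip_force: 0.0
time_s: 4.4
ee_pos: [0.5289, -0.1584, 0.0668]
eef_rot: [3.141, 0.0, 1.724]
force: [0.2, -0.2, 3.7]
grip_width: 0.0438
grip_force: 20.0
t 4.4 pos [ 0.5289 -0.1584  0.0668] rpy [3.141 0.    1.724] d_tool [ 0.2422  0.0063 -0.0833]
```

```bash
echo '0 0 -7 0 0 0 | 0 0 -9 0 0 0 | 8 0.2 0 0 0 0 | 8 0.2 0 0 0 0 | 8 0.2 0 0 0 0 | 8 0.2 0 0 0 0 | 8 0.2 0 0 0 0 | 8 0.2 0 0 0 0 | 0 0 0 0 0 0 | 0 0 0 0 0 0' | python3 -m crank ; echo '0 0 0 0 0 0 | 0 0 0 0 0 0' | python3 -m crank|head -1; python3 snap.py wrist4 side4 top4; python3 d.py 0.498 0.0805 0.083
python3 - <<'E'
import cv2,numpy as np
from h import *
from station import ctrl
S=load("side4");W=load("wrist4");T=load("top4")
a=cv2.resize(S["pixels"][150:250,265:365],(400,400),interpolation=2)
p=proj(W,[.498,.081,.17]).astype(int);print(p)
b=cv2.resize(W["pixels"][p[1]-65:p[1]+65,p[0]-65:p[0]+65],(400,400),interpolation=2)
cv2.imwrite("pics/m3.png",np.hstack([a,b]))
E
```

```text
time_s: 5.4
ee_pos: [0.4977, 0.0803, 0.1463]
eef_rot: [-3.141, 0.0, 1.726]
force: [0.1, 0.5, -1.7]
grip_width: 0.0439
grip_force: 20.0
time_s: 5.6
t 5.75 pos [0.498  0.0792 0.1464] rpy [-3.141 -0.     1.723] d_tool [0.0013 0.0002 0.0634]
[319 261]
```

View pics/m3.png

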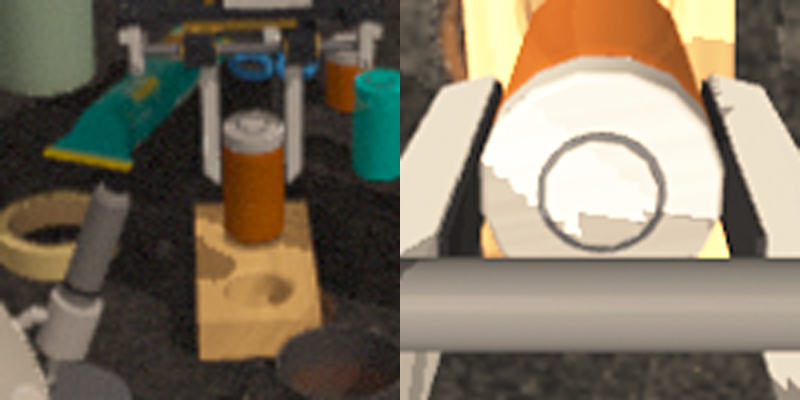

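The jar is gripped squarely, with its button in wrist4 at about (319.3,258) and pocket h1 clear in front of it. I'll check its offset from the tool.

```bash
python3 - <<'E'
from h import *
from station import ctrl
W=load("wrist4");S=load("side4")
o=ctrl.get_obs();print(plane(W,(319.35,258.1),.1676),o["ee_pos"], tri((W,(319.35,258.1)),(S,(265+256/4-.4,150+122/4-.4))))
E
```

```text
[0.49763673 0.08198718 0.1676    ] [0.49804982 0.0791592  0.14640286] (array([0.49622651, 0.08213274, 0.16833831]), np.float64(0.001371167219736037))
```

In the tool's units: 0.0005 m is 0.1, 0.03 m is 6.

```bash
echo '0.1 0 6 0 0 0 | 0 0 3 0 0 0 | 0 0 1.4 0 0 0 | 0 0 1.4 0 0 0 | 0 0 0 0 0 0' | python3 -m crank; echo '0 0 1.2 0 0 0 | 0 0 1 0 0 0 | 0 0 0.2 0 0 0 | 0 0 0 0 0 0 | 0 0 0 0 0 0' | python3 -m crank
```

```text
time_s: 6.25
ee_pos: [0.4978, 0.0802, 0.0871]
eef_rot: [-3.141, -0.0, 1.724]
force: [0.0, 0.1, -1.8]
grip_width: 0.0441
grip_force: 20.0
time_s: 6.75
ee_pos: [0.498, 0.0803, 0.0756]
eef_rot: [3.141, 0.0, 1.724]
force: [-0.1, 0.6, -1.8]
grip_width: 0.0442
grip_force: 20.0
```

In the tool's units: -0.045 m is -9, -0.04 m is -8.

```bash
echo '0 0 0 0 0 0 | 0 0 0 0 0 0 | 0 0 0 0 0 0 | 0 0 -4 0 0 0 | 0 0 -8 0 0 0 | 0 0 -9 0 0 0 | 0 0 -9 0 0 0 | 0 0 -4 0 0 0' | python3 -m crank 0.07; python3 snap.py wrist5; python3 d.py 0.465 -0.255 0.25
```

```text
time_s: 7.55
ee_pos: [0.4986, 0.0804, 0.2498]
eef_rot: [3.136, 0.0, 1.724]
force: [0.5, 0.4, -0.3]
grip_width: 0.0698
grip_force: 0.0
t 7.6 pos [0.4992 0.0805 0.2514] rpy [3.134 0.    1.724] d_tool [-0.3263 -0.0851  0.0009]
```

In the tool's units: -0.041 m is -8.2, -0.0106 m is -2.12.

```bash
echo '-8.2 -2.12 0 0 0 0 | -8.2 -2.12 0 0 0 0 | -8.2 -2.12 0 0 0 0 | -8.2 -2.12 0 0 0 0 | -8.2 -2.12 0 0 0 0 | -8.2 -2.12 0 0 0 0 | -8.2 -2.12 0 0 0 0 | -8.2 -2.12 0 0 0 0 | 0 0 0 0 0 0 | 0 0 0 0 0 0' | python3 -m crank|head -2; python3 snap.py wrist6
python3 - <<'E'
from h import *
np.set_printoptions(precision=4,suppress=True)
T=load("top0");S=load("side0");W=load("wrist6")
p=proj(W,[.4655,-.288,.062]).astype(int);print(p)
x0,y0=p[0]-45,p[1]-45;c=W["pixels"][y0:y0+90,x0:x0+90]
hsv=cv2.cvtColor(c,cv2.COLOR_BGR2HSV)
m=cv2.inRange(hsv,(0,0,110),(179,75,255));m=cv2.morphologyEx(m,cv2.MORPH_OPEN,np.ones((5,5)))
cs,_=cv2.findContours(m,cv2.RETR_EXTERNAL,cv2.CHAIN_APPROX_NONE)
for k in cs:
    if cv2.contourArea(k)<200: continue
    e=cv2.fitEllipse(cv2.convexHull(k));q=(e[0][0]+x0,e[0][1]+y0);print(q,e[1],plane(W,q,.0615),tri((W,q),(T,(426.6,226.7))),tri((W,q),(S,(352.5,161))))
w5=load("wrist5");p=proj(w5,[.498,.082,.096]).astype(int)
b=w5["pixels"][p[1]-60:p[1]+60,p[0]-60:p[0]+60]
cv2.imwrite("pics/m4.png",np.hstack([cv2.resize(c,(400,400),interpolation=2),cv2.resize(b,(400,400),interpolation=2)]));print(p)
E
python3 d.py .466 -.288 .051
```

```text
time_s: 8.6
ee_pos: [0.4639, -0.2571, 0.2448]
[316 211]
(np.float64(316.72834396362305), np.float64(210.3036117553711)) (33.79334259033203, 34.255367279052734) [ 0.4652 -0.2868  0.0615] (array([ 0.4655, -0.2876,  0.0624]), np.float64(0.0010911380169389676)) (array([ 0.4644, -0.288 ,  0.0576]), np.float64(0.0009449916984429878))
[318 191]
t 8.65 pos [ 0.4642 -0.2563  0.2451] rpy [-3.141e+00 -1.000e-03  1.724e+00] d_tool [-0.0317 -0.003   0.194 ]
```

View pics/m4.png

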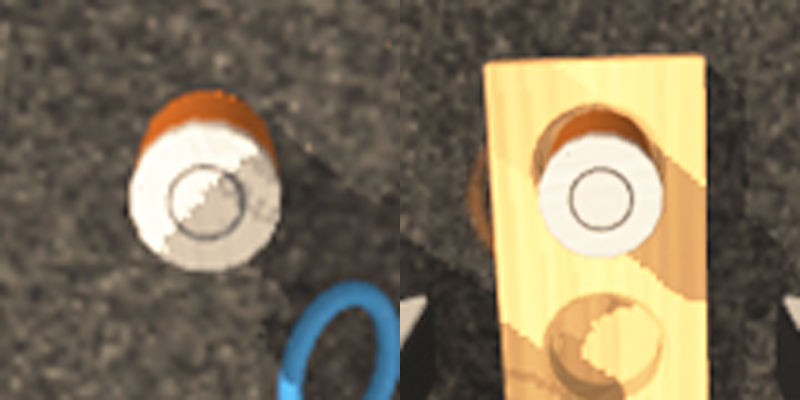

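The tall jar sits in pocket h1, and the short lid's button is at (317.3,211.2) in wrist6 with nothing under the fingers. I'll grasp it.

In the tool's units: 0.03 m is 6, -0.0295 m is -5.9.

```bash
echo '-5.9 -0.6 6 0 0 0 | 0 0 9 0 0 0 | 0 0 9 0 0 0 | 0 0 9 0 0 0 | 0 0 5.8 0 0 0 | 0 0 0 0 0 0 | 0 0 0 0 0 0 | 0 0 0 0 0 0' | python3 -m crank |head -2; echo '0 0 0 0 0 0 | 0 0 0 0 0 0 | 0 0 0 0 0 0 | 0 0 0 0 0 0 | 0 0 0 0 0 0' | python3 -m crank 0.03 20;  python3 d.py 0.5123 0.003 0.16
```

```text
time_s: 9.45
ee_pos: [0.4669, -0.2865, 0.0536]
time_s: 9.95
ee_pos: [0.4659, -0.2865, 0.0518]
eef_rot: [3.141, 0.0, 1.724]
force: [-0.7, 0.9, 5.1]
grip_width: 0.0435
grip_force: 20.0
t 9.95 pos [ 0.4659 -0.2865  0.0518] rpy [3.141 0.    1.724] d_tool [ 0.279   0.0902 -0.1082]
```

In the tool's units: -0.04 m is -8, 0.04 m is 8.

```bash
echo '0 0 -6 0 0 0 | 0 0 -8 0 0 0 | 0 0 -6 0 0 0 | 8 2.58 0 0 0 0 | 8 2.58 0 0 0 0 | 8 2.58 0 0 0 0 | 8 2.58 0 0 0 0 | 8 2.58 0 0 0 0 | 8 2.58 0 0 0 0 | 7.8 2.56 0 0 0 0' | python3 -m crank |head -2; echo '0 0 0 0 0 0 | 0 0 0 0 0 0 | 0 0 0 0 0 0' | python3 -m crank; python3 snap.py wrist7; python3 d.py 0.5123 0.0025 0.0595
python3 - <<'E'
from h import *
from station import ctrl
W=load("wrist7");o=ctrl.get_obs()["ee_pos"]
x=o+[0,0,.0097];p=proj(W,x).astype(int);x0,y0=p-55;c=W["pixels"][y0:y0+110,x0:x0+110]
m=cv2.inRange(cv2.cvtColor(c,cv2.COLOR_BGR2HSV),(0,0,110),(179,75,255));print(p,m.mean())
m=255-cv2.inRange(cv2.cvtColor(c,cv2.COLOR_BGR2GRAY),150,255)
cs,_=cv2.findContours(m,cv2.RETR_LIST,cv2.CHAIN_APPROX_NONE)
for k in cs:
    if len(k)>30:
        e=cv2.fitEllipse(k);q=(e[0][0]+x0,e[0][1]+y0);print(np.round(q,1),np.round(e[1],1),plane(W,q,x[2])-o)
E
```

```text
time_s: 10.95
ee_pos: [0.5121, 0.0049, 0.1513]
time_s: 11.25
ee_pos: [0.5121, 0.0024, 0.1512]
eef_rot: [-3.141, 0.0, 1.724]
force: [-0.4, -0.4, -1.4]
grip_width: 0.0436
grip_force: 20.0
t 11.3 pos [0.5121 0.0022 0.1513] rpy [-3.141  0.     1.723] d_tool [0.0003 0.0003 0.0918]
[319 254] 140.39752066115702
[319.3 256.3] [31.7 34. ] [ 0.00019291 -0.00105678  0.0097    ]
[319.3 255.3] [36.5 39.1] [ 9.23296124e-05 -4.34176938e-04  9.70000000e-03]
[319.4 250.2] [67.3 73.7] [-0.00032954  0.00270063  0.0097    ]
[367.9 211.7] [12.  32.4] [0.02262234 0.02945856 0.0097    ]
[313.1 256.8] [108.2 126.5] [-0.00327795 -0.00192544  0.0097    ]
```

In the tool's units: 0.002 m is 0.4, 0.03 m is 6.

```bash
echo '0.4 0 6 0 0 0 | 0 0 5 0 0 0 | 0 0 1.6 0 0 0 | 0 0 1.2 0 0 0 | 0 0 0 0 0 0 | 0 0 1.2 0 0 0 | 0 0 1 0 0 0 | 0 0 0 0 0 0' | python3 -m crank; echo '0 0 1.2 0 0 0 | 0 0 0.9 0 0 0 | 0 0 0 0 0 0 | 0 0 0 0 0 0' | python3 -m crank
```

```text
time_s: 12.1
ee_pos: [0.5118, 0.0051, 0.0711]
eef_rot: [-3.141, -0.0, 1.724]
force: [-0.3, 0.8, -0.9]
grip_width: 0.0434
grip_force: 20.0
time_s: 12.5
ee_pos: [0.5119, 0.0051, 0.0608]
eef_rot: [-3.141, -0.0, 1.724]
force: [0.0, 0.7, -1.6]
grip_width: 0.0436
grip_force: 20.0
```

In the tool's units: -0.045 m is -9, -0.02 m is -4.

```bash
echo '0 0 0 0 0 0 | 0 0 0 0 0 0 | 0 0 0 0 0 0 | 0 0 -4 0 0 0 | 0 0 -9 0 0 0 | 0 0 -9 0 0 0 | 0 0 -9 0 0 0 | 0 0 -9 0 0 0 | 0 0 -4 0 0 0' | python3 -m crank 0.07|head -2;  echo '6 0 0 0 0 0 | 6 0 0 0 0 0 | 6 0 0 0 0 0 | 0 0 0 0 0 0 | 0 0 0 0 0 0' | python3 -m crank|head -2; python3 snap.py wrist8 ; echo '8 -8 0 0 0 0 | 8 -8 0 0 0 0 | 0 -8 0 0 0 0 | 0 -4 0 0 0 0 | 0 0 0 0 0 0 | 0 0 0 0 0 0' | python3 -m crank|head -2; python3 snap.py wrist9 side9 top9
python3 - <<'E'
from h import *
out=np.zeros((600,800,3),np.uint8);g=np.array([.575,.192,.13])
for i,(n,h) in enumerate((("wrist8",50),("wrist9",40),("side9",25),("top9",0),)):
    c=load(n);p=np.round(proj(c,g)).astype(int);print(n,p)
    if h==0:
        a=c["pixels"][175:235,300:360];a=cv2.resize(a,(300,300),interpolation=2);out[300:,300:600]=a;continue
    x0,y0=max(p[0]-h,0),max(p[1]-h,0);x0=min(x0,640-2*h);a=cv2.resize(c["pixels"][y0:y0+2*h,x0:x0+2*h],(300 if i!=1 else 300,300),interpolation=2);print(x0,y0,300/(2*h))
    r,q=divmod(i,2);out[r*300:r*300+300,q*300:q*300+300]=a
c=load("wrist8")["pixels"];out[:200,600:]=cv2.resize(c,(200,200))
out[200:400,600:]=cv2.resize(load("wrist9")["pixels"],(200,200))
cv2.imwrite("pics/m5.png",out)
E
```

```text
time_s: 13.4
ee_pos: [0.5125, 0.0051, 0.2854]
time_s: 13.9
ee_pos: [0.4981, 0.0942, 0.2811]
time_s: 14.55
ee_pos: [0.3588, 0.1434, 0.2813]
wrist8 [405 115]
355 65 3.0
wrist9 [515 180]
475 140 3.75
side9 [293 210]
268 185 6.0
top9 [286 165]
```

View pics/m5.png

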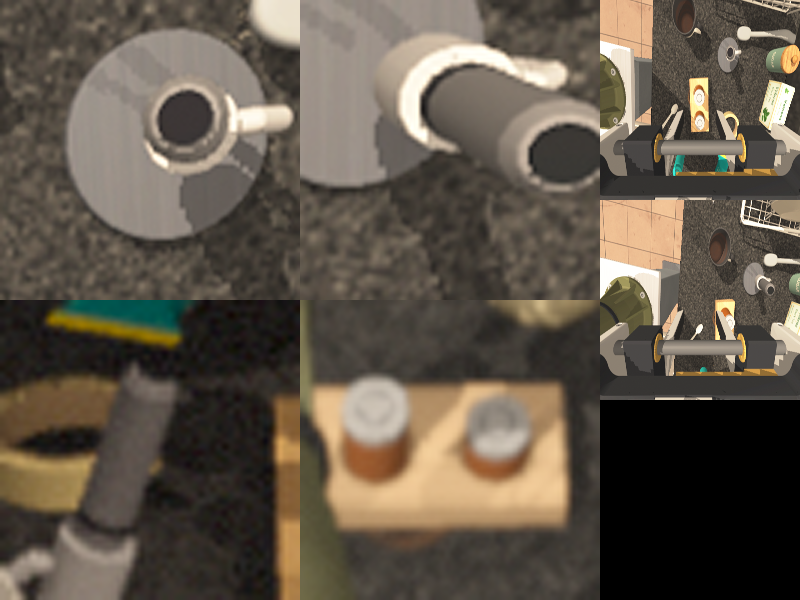

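Both jars stand in their pockets (top9). The grip's end disc is at wrist8 (416.7,103.7), wrist9 (546.1,180.1) and side (292.9,197.3), and the shoulder at the tube mouth is at side (285.4,222.1).

```bash
python3 - <<'E'
from h import *
np.set_printoptions(precision=4,suppress=True)
A,B,S=load("wrist8"),load("wrist9"),load("side9")
a,b,s=(416.7,103.7),(546.1,180.1),(292.9,197.3)
for X in (((A,a),(B,b)),((A,a),(S,s)),((B,b),(S,s)),((A,a),(B,b),(S,s))): print("E",*tri(*X))
E=tri((A,a),(B,b),(S,s))[0]
wb=((457-300)/3.75+475-.4,104/3.75+140-.4)
print("Sh S+w9",tri((S,(285.4,222.1)),(B,wb)))
o,d=ray(S,(285.4,222.1));t=np.linspace(1,1.6,60001);P=o+t[:,None]*d;D=np.linalg.norm(P-E,axis=1);print("min dist",D.min(),P[D.argmin()])
i=np.where(np.diff(np.sign(D-.086)))[0];print("len sols",P[i],proj(A,P[i[0]]) if len(i) else "",[proj(B,P[j]) for j in i],wb)
# foot disc (grey) in wrist8
f=((168/3)+355-.3,135/3+65-.3);F=plane(A,f,.012);print("foot",F, "end->foot dir",F-E)
# bore/tube mouth by 20deg: shoulder z .095
for n,c in (("A",A),("B",B)):
  for L in (16,20,25): print(n,L,proj(c,E-.086*np.array([-np.sin(np.radians(L)),0,np.cos(np.radians(L))])))
E
```

```text
E [0.5703 0.1993 0.176 ] 0.00015295874318850696
E [0.5709 0.1994 0.1743] 0.00010622765632078372
E [0.5712 0.1994 0.1746] 0.00029435903218450214
E [0.571  0.1994 0.1746] 0.00042805648065707085
Sh S+w9 (array([0.5941, 0.2055, 0.1001]), np.float64(0.0004992693469772415))
min dist 0.06701364945167841 [0.5855 0.238  0.1218]
len sols [[0.5735 0.2819 0.1506]
 [0.5976 0.1941 0.093 ]] [432.0304  13.1238] [array([557.3758,  93.8699]), array([512.7698, 176.126 ])] (516.4666666666667, 167.33333333333334)
foot [0.6155 0.2128 0.012 ] end->foot dir [ 0.0445  0.0134 -0.1626]
A 16 [412.638 113.513]
A 20 [417.8293 114.1948]
A 25 [424.3932 115.0024]
B 16 [511.3298 171.5103]
B 20 [516.722  172.4145]
B 25 [523.693  173.5978]
```

```bash
python3 - <<'E'
from h import *
np.set_printoptions(precision=4,suppress=True)
A,B,S=load("wrist8"),load("wrist9"),load("side9")
E=np.array([.571,.1994,.175])
print("mouth from A ring",plane(A,(419.5,107.5),.095))
for P in ([.598,.207,.095],[.5966,.1973,.095],[.5975,.203,.095]): print(P,"A",proj(A,P),"B",proj(B,P),"S",proj(S,P),"vs S(285.4,222.1)")
gA=cv2.cvtColor(A["pixels"],cv2.COLOR_BGR2GRAY);gB=cv2.cvtColor(B["pixels"],cv2.COLOR_BGR2GRAY);gS=cv2.cvtColor(S["pixels"],cv2.COLOR_BGR2GRAY)
print("A bright rim");print((gA[86:126:2,400:440:2]//10))
print("B rows 145:195");print((gB[145:192:2,494:558:2]//10))
print("S rows 195:240");print((gS[194:236:2,276:302]//10))
E
```

```text
mouth from A ring [0.6002 0.2069 0.095 ]
[0.598, 0.207, 0.095] A [417.7074 107.1456] B [517.4636 166.2282] S [284.1148 224.0544] vs S(285.4,222.1)
[0.5966, 0.1973, 0.095] A [414.614  115.4234] B [513.9043 173.7285] S [285.4436 222.1395] vs S(285.4,222.1)
[0.5975, 0.203, 0.095] A [416.4905 110.5832] B [516.0501 169.3422] S [284.6367 223.2598] vs S(285.4,222.1)
A bright rim
[[13 13 13 13 13 14 15 14 14 14 14 14 14 14 14 14 14 14 13  6]
 [13 13 13 13 13 13 15 14 14 14 14 14 14 14 14 14 14 14 14 12]
 [14 13 13 13 13 13 13 15 14 15 14 14 14 14 14 14 14 14 14 14]
 [14 14 13 13 13 14 15 15 16 16 15 15 15 14 14 13 14 14 14 14]
 [14 14 15 15 14 15 18 18 17 16 19 19 15 14 14 13 14 14 14 14]
 [14 14 14 14 15 18 14  4  5  5  4 12 19 15 14 17 14 14 14 14]
 [13 13 14 14 18  8  5  5  5  5  5  5 12 19 14 19 21 14 14 14]
 [13 13 13 15 14  5  5  5  5  5  5  5  5 19 14 15 25 13 14 16]
 [14 12 13 18  4  5  5  5  5  5  5  5  5 13 16 12 25 22 24 24]
 [15 12 13 16  4  5  5  5  5  5  5  5  5 13 14 12 25 24 25 25]
 [15 13 12 16  5  5  5  5  5  5  5  5  5 14 12 12 25 20 24 24]
 [15 13 11 17  5  5  5  5  5  5 
[... 4034 characters left out ...]
 5  2  2  2  2  2  2  2  3
   4  4]
 [ 6  6  6  7  6  3  6  7  8  8  8  8  8  8  7  4  3  3  4  3  4  4  4  4
   4  3]
 [ 4  5 10  9  7  5  4  3  5  6  7  7  7  6  4  4  4  4  4  4  4  4  4  4
   3  2]
 [ 4  7 13 15 11  8  7  8  8  7  6  5  5  8  7  5  5  4  4  4  3  3  4  4
   4  4]
 [ 7  9 10 11 14 15 13 11 10  9  9 10 12 14 10  4  5  5  4  4  4  4  5  4
   4  4]
 [14 10 10 11 11 12 13 13 14 15 14 14 14 13  6  3  4  4  4  4  4  4  4  5
   4  4]
 [ 9 10 11 12 12 12 12 12 12 13 13 12 12  8  4  4  4  4  4  5  4  4  4  4
   4  3]
 [ 9 10 12 12 12 13 13 12 12 13 12 12  9  5  3  3  4  3  4  4  5  4  4  4
   4  3]
 [10 11 12 12 12 12 12 13 13 12 12 11  6  4  5  4  4  4  5  5  5  5  4  4
   4  5]]
```

The rim and grip edges put the mouth at about (0.598,0.206,0.095) and the grip's end at (0.571,0.1994,0.175), about 85 mm apart with a 19° lean, which matches the text (so the larger probe). I'll tilt the tool to that axis and approach.

Units first: shifts go in units of 5 mm and turns go in units of 0.1 rad. So -0.111 rad is -1.11.

```bash
echo '0 0 0 -1.11 0.095 0 | 0 0 0 -1.11 0.095 0 | 0 0 0 -1.11 0.095 0 | 0 0 0 0 0 0 | 0 0 0 0 0 0' | python3 -m crank 0.064; python3 d.py .5486 .1939 .2413; python3 - <<'E'
from station import ctrl
from scipy.spatial.transform import Rotation as R
print(R.from_euler("xyz",ctrl.get_obs()["eef_rot"]).as_matrix()[:,2])
E
```

```text
time_s: 15.2
ee_pos: [0.3584, 0.1438, 0.2812]
eef_rot: [2.811, -0.028, 1.729]
force: [-0.8, -0.4, 0.4]
grip_width: 0.0641
grip_force: 0.0
t 15.2 pos [0.3584 0.1438 0.2812] rpy [ 2.811 -0.028  1.729] d_tool [0.0184 0.172  0.1018]
[ 0.31665358  0.07702208 -0.94540896]
```

```bash
echo '0.92 8.6 1.1 0 0 0 | 0.92 8.6 1.1 0 0 0 | 0.92 8.6 9 0 0 0 | 0.92 8.6 9 0 0 0 | 0 0 0 0 0 0 | 0 0 0 0 0 0 | 0 0 0 0 0 0' | python3 -m crank|head -3; python3 snap.py wrist10; python3 d.py .5805 .2017 .147
python3 - <<'E'
from h import *
from station import ctrl
from scipy.spatial.transform import Rotation as R
W=load("wrist10");o=ctrl.get_obs();u=-R.from_euler("xyz",o["eef_rot"]).as_matrix()[:,2]
E=np.array([.571,.1994,.175]);p=proj(W,E);print(p,"mouth",proj(W,[.598,.206,.095]))
g=cv2.cvtColor(W["pixels"],cv2.COLOR_BGR2GRAY);x0,y0=(p-25).astype(int);c=g[y0:y0+50,x0:x0+50]
m=(c<65).astype(np.uint8)*255
cs,_=cv2.findContours(m,cv2.RETR_EXTERNAL,cv2.CHAIN_APPROX_NONE)
for k in cs:
    if len(k)>20:
        e=cv2.fitEllipse(k);q=np.array(e[0])+[x0,y0];print(q,e[1],plane(W,q,.175))
E
```

```text
time_s: 15.9
ee_pos: [0.5268, 0.1883, 0.2543]
eef_rot: [2.808, -0.028, 1.729]
t 15.95 pos [0.5267 0.1883 0.2549] rpy [ 2.807 -0.028  1.729] d_tool [0.0017 0.0167 0.1202]
[337.7602283  205.79600334] mouth [333.23776805 187.56185599]
[349.62719727 214.88563919] (5.286542892456055, 9.5797700881958) [0.58458325 0.19155619 0.175     ]
[355.83675003 216.01416397] (9.056267738342285, 24.525039672851562) [0.59130278 0.1908474  0.175     ]
[336.86651039 206.60162735] (14.836263656616211, 14.990694999694824) [0.57023196 0.19858284 0.175     ]
[353.83546448 191.53324223] (9.390827178955078, 12.299668312072754) [0.58499681 0.21403839 0.175     ]
```

In the tool's units: 0.03 m is 6, 0.02 m is 4.

```bash
echo '0.2 3.2 2 0 0 0 | 0 0 6 0 0 0 | 0 0 6 0 0 0 | 0 0 6 0 0 0 | 0 0 4 0 0 0 | 0 0 0 0 0 0 | 0 0 0 0 0 0' | python3 -m crank;echo '0 0 0 0 0 0 | 0 0 0 0 0 0 | 0 0 0 0 0 0 | 0 0 0 0 0 0 | 0 0 0 0 0 0 | 0 0 0 0 0 0' | python3 -m crank 0.01 30; python3 snap.py side11; python3 d.py .5805 .2017 .147
```

```text
time_s: 16.65
ee_pos: [0.5799, 0.201, 0.1473]
eef_rot: [2.807, -0.028, 1.729]
force: [0.1, -0.5, 0.7]
grip_width: 0.0639
grip_force: 0.0
time_s: 17.25
ee_pos: [0.5802, 0.201, 0.1458]
eef_rot: [2.808, -0.028, 1.729]
force: [1.5, 0.1, 1.3]
grip_width: 0.0255
grip_force: 30.0
t 17.3 pos [0.5802 0.201  0.1458] rpy [ 2.808 -0.028  1.729] d_tool [ 0.0007  0.0008 -0.001 ]
```

```bash
echo '0 0 -2 0 0 0 | 0 0 -4 0 0 0 | 0 0 -4 0 0 0 | 0 0 0 0 0 0' | python3 -m crank;echo '0 0 -4 0 0 0 | 0 0 -4 0 0 0 | 0 0 -4 0 0 0 | 0 0 0 0 0 0' | python3 -m crank - 40;echo '0 0 -4 0 0 0 | 0 0 0 0 0 0 | 0 0 0 0 0 0' | python3 -m crank; python3 snap.py side12 wrist12 top12; python3 d.py .498 .082 .3
```

```text
time_s: 17.7
ee_pos: [0.5643, 0.1972, 0.195]
eef_rot: [2.805, -0.028, 1.729]
force: [0.1, -0.5, -0.2]
grip_width: 0.0255
grip_force: 30.0
time_s: 18.1
ee_pos: [0.5451, 0.1925, 0.2506]
eef_rot: [2.806, -0.028, 1.729]
force: [-0.5, -0.1, -0.4]
grip_width: 0.0257
grip_force: 40.0
time_s: 18.4
ee_pos: [0.5385, 0.1908, 0.2667]
eef_rot: [2.81, -0.028, 1.729]
force: [-0.0, -0.3, -1.4]
grip_width: 0.0252
grip_force: 40.0
t 18.55 pos [0.5384 0.1908 0.2667] rpy [ 2.81  -0.028  1.729] d_tool [-0.1001 -0.0422 -0.0526]
```

```bash
echo '0 0 -4 1.11 -0.095 0 | 0 0 0 1.11 -0.095 0 | 0 0 0 1.11 -0.095 0 | 0 0 0 0 0 0 | 0 0 0 0 0 0 | 0 0 0 0 0 0' | python3 -m crank|head -3; python3 snap.py side13 wrist13 top13; python3 d.py .498 .082 .27
python3 - <<'E'
from h import *
from station import ctrl
np.set_printoptions(precision=4,suppress=True,linewidth=250)
o=ctrl.get_obs()["ee_pos"];S,W,T=load("side13"),load("wrist13"),load("top13")
for n,c in (("S",S),("W",W)):
    for z in (-.033,0,.022,.054,.1,.129): print(n,z,proj(c,o+[0,0,-z]))
g=cv2.cvtColor(S["pixels"],cv2.COLOR_BGR2GRAY)
p=proj(S,o-[0,0,.09]).astype(int);print(p);print(np.arange(p[0]-12,p[0]+13));print(np.c_[np.arange(p[1]-30,p[1]+34,2),g[p[1]-30:p[1]+34:2,p[0]-12:p[0]+13]//10])
E
```

```text
time_s: 19.15
ee_pos: [0.5318, 0.1893, 0.2868]
eef_rot: [3.14, -0.0, 1.724]
t 19.3 pos [0.5318 0.1893 0.2874] rpy [ 3.14  -0.     1.725] d_tool [-0.1008 -0.0498  0.0173]
S -0.033 [306.1133 143.7663]
S 0 [306.6891 156.2306]
S 0.022 [307.0634 164.3342]
S 0.054 [307.5948 175.8384]
S 0.1 [308.3328 191.8142]
S 0.129 [308.7831 201.5611]
W -0.033 [319.4268 274.9197]
W 0 [319.2802 247.4757]
W 0.022 [319.21   234.3387]
W 0.054 [319.1322 219.7749]
W 0.1 [319.0523 204.8199]
W 0.129 [319.0145 197.7327]
[308 188]
[296 297 298 299 300 301 302 303 304 305 306 307 308 309 310 311 312 313 314 315 316 317 318 319 320]
[[158   7  14  15  15  14   7   4   5   6   7   8   8   9   9   9   8   8  14  15  14  14   7   5   5   4]
 [160   7  16  15  15  14   7   5   5   6   7   8   8   9   9   9   6   6  14  14  14  14   8   4   7  10]
 [162   7  16  15  14  14   9   4   5   6   7   8   8   9   9   9   8   6  14  15  14  15   9   4   4   5]
 [164   4   8  13  14  15  10   4   5   6   7   7   8   9   9   9   8   6  14  15  14  10   6   4   4   4]
 [166   4   4   5   7  12   9   5   5   6   7   8   8   9   9   
[... 2232 characters left out ...]
   2   2   2   2   2   2   6  16  15  15  12  12   9   8]
 [210   4   4   4   4   4   4   4   3   3   3   3   3   2   3   3   2   2   7  16  16  15  15  15  15  13]
 [212   4   3   3   4   4   4   4   4   4   4   4   4   4   3   2   2   2   4  10  10  10  11  14  15  16]
 [214   3   4   4   4   3   3   3   4   4   4   4   4   2   2   2   2   2   3   8  10  10  10  10  10  11]
 [216   3   4   4   4   4   3   4   4   4   4   4   3   3   2   2   2   2   3   8  10  10  10  10  10  10]
 [218   3   3   4   4   4   3   4   3   2   2   1   3   3   3   4   3   3   3   8  10  10  10  10  10  10]
 [220   4   3   3   4   4   2   3   1   3   3   3   3   3   2   3   2   2   3   9  10  10  10  10  10   9]]
```

```bash
python3 - <<'E'
from h import *
np.set_printoptions(linewidth=250)
W=load("wrist13");g=cv2.cvtColor(W["pixels"],cv2.COLOR_BGR2GRAY)
print(np.arange(304,336,2));print(np.c_[np.arange(180,244,2),g[180:244:2,304:336:2]//10])
E
```

```text
[304 306 308 310 312 314 316 318 320 322 324 326 328 330 332 334]
[[180   7   7   7   9  10   7   6   7   9   9   8   8   8   7   8  10]
 [182   9  10   8   8   9   7   7   8   8  10   8   7   7  10  10   9]
 [184  10  10  11   9   8   8   7   9   9   8   8   7   9  10  10   9]
 [186   8  10  11  10   8  11   9   8   8   6   9   8   8   8   9   9]
 [188   8   9   9   8   8   9   8   8   8   7   8   8   9   8   7   7]
 [190   8   9   8   8   6   6   7   6   7   7   7   9   9   9   8   8]
 [192   9   8   6   6   7   7   8   9   8   8   9   7   8   8   9   8]
 [194   7   8   9   8   8  10  11  18  16  11  11   9   7   7   9   9]
 [196   6   8   7   7   9  10  16  20  17  13  10  10  10   8   9   8]
 [198   7   7   7   8   9  10  21  20  17  14  11   8  10   8   8   8]
 [200   8   7   7   9   7  14  21  20  17  14  12   8   8   9   9  10]
 [202   9   9   8   8  10  15  21  20  17  14  12  10   7   9  10  10]
 [204   6   7   9   8   9  14  15  12  11  12  11  10   7   8  10   9]
 [206  10   9   7  12  12   6   4   3   4   3   5   8   9  10   8   6]
 [208  14  14  11   6   7  10  11  13  1
[... 538 characters left out ...]
 14  13  13  13  13  12  12  12  11  11  10   9   9   8   8]
 [226  14  14  13  13  13  13  12  12  12  11  10  10   9   9   8   8]
 [228  14  13  13  13  13  13  12  12  12  11  10  10   9   9   8   8]
 [230  14  13  13  13  13  13  12  12  12  11  10  10  10   9   8   8]
 [232  14  13  13  13  13  13  12  12  11  11  10  10  10   9   8   8]
 [234  14  14  13  13  13  13  12  12  11  11  10  10   9   9   8   8]
 [236  14  13  13  13  13  12  12  12  11  11  10  10   9   9   9   8]
 [238  14  13  13  13  13  12  12  12  12  11  10  10  10   9   9   8]
 [240  13  14  13  13  13  12  12  12  11  11  10  10   9   9   9   8]
 [242  14  13  13  13  13  12  12  12  11  11  10  10  10   9   9   8]]
```

```bash
python3 - <<'E'
from h import *
from station import ctrl
W=load("wrist5");V=load("wrist13");T=load("top9");o=ctrl.get_obs()["ee_pos"]
print("button w5",plane(W,(318,190.1),.096))
print("top9 button",plane(T,(300+376/5-60.4-.0,175+(400-300)/5-.4),.096))
print("tip off",plane(V,(319.3,197.5),o[2]-.129)-o)
V8=load("wrist8");b=proj(V8,[.498,.082,.096]);print(b)
g=cv2.cvtColor(V8["pixels"],cv2.COLOR_BGR2GRAY);x0,y0=(b-25).astype(int);c=cv2.resize(g[y0:y0+50,x0:x0+50],None,fx=4,fy=4,interpolation=2)
m=cv2.adaptiveThreshold(c,255,0,1,31,8)
for k in cv2.findContours(m,cv2.RETR_LIST,cv2.CHAIN_APPROX_NONE)[0]:
    if len(k)>100:
        e=cv2.fitEllipse(k);q=(np.array(e[0])+.5)/4-.5+[x0,y0];print(q,np.array(e[1])/4,plane(V8,q,.096))
E
```

```text
button w5 [0.49763584 0.08316359 0.096     ]
top9 button [0.5017461  0.08301569 0.096     ]
tip off [ 0.00025979  0.00029698 -0.129     ]
[317.58960453 196.47253325]
[317.36014748 195.72990799] [14.65942478 14.90982723] [0.49756433 0.08290974 0.096     ]
[317.3750515  195.68349266] [17.87790108 18.26662445] [0.4975737 0.0829723 0.096    ]
[318.45902824 195.34656715] [35.12454224 49.35826492] [0.49886205 0.08361787 0.096     ]
```

```bash
echo '-6.68 -3.34 0 0 0 0 | -6.68 -3.34 0 0 0 0 | -6.68 -3.34 0 0 0 0 | 0 0 4 0 0 0 | 0 0 3 0 0 0 | 0 0 0 0 0 0 | 0 0 0 0 0 0 | 0 0 0 0 0 0' | python3 -m crank; python3 snap.py side14 wrist14; python3 d.py .4977 .0826 .235
python3 - <<'E'
from h import *
from station import ctrl
np.set_printoptions(linewidth=250,precision=4,suppress=True)
S=load("side14");W=load("wrist14");o=ctrl.get_obs()["ee_pos"];g=cv2.cvtColor(S["pixels"],cv2.COLOR_BGR2GRAY)
print("tip pred",proj(S,o-[0,0,.129]),"button pred",proj(S,[.4977,.0828,.096]))
p=proj(S,o-[0,0,.129]).astype(int);print(np.arange(p[0]-13,p[0]+14));print(np.c_[np.arange(p[1]-14,p[1]+22),g[p[1]-14:p[1]+22,p[0]-13:p[0]+14]//10])
print("W tip",proj(W,o-[0,0,.129]))
E
```

```text
time_s: 20.1
ee_pos: [0.4982, 0.0828, 0.2531]
eef_rot: [3.14, 0.0, 1.725]
force: [0.0, 0.3, -1.2]
grip_width: 0.0254
grip_force: 40.0
t 20.2 pos [0.4981 0.0828 0.2529] rpy [3.14  0.    1.725] d_tool [-0.0001 -0.0005  0.0179]
tip pred [327.707  194.1309] button pred [328.0288 202.6306]
[314 315 316 317 318 319 320 321 322 323 324 325 326 327 328 329 330 331 332 333 334 335 336 337 338 339 340]
[[180   2   3 ...   2   3   2]
 [181   3   1 ...   3   3   2]
 [182   2   2 ...   2   3   2]
 ...
 [213   8  10 ...  15  14  14]
 [214   8  10 ...  14  14  14]
 [215   8  10 ...  15  14  14]]
W tip [318.9839 197.6088]
```

```bash
python3 - <<'E'
from h import *
import sys
np.set_printoptions(linewidth=250,threshold=sys.maxsize)
g=cv2.cvtColor(load("side14")["pixels"],cv2.COLOR_BGR2GRAY)
print(np.arange(314,341));print(np.c_[np.arange(184,216),g[184:216,314:341]//10])
E
echo '0 0 2 0 0 0 | 0 0 2 0 0 0 | 0 0 0 0 0 0 | 0 0 0 0 0 0' | python3 -m crank
```

```text
[314 315 316 317 318 319 320 321 322 323 324 325 326 327 328 329 330 331 332 333 334 335 336 337 338 339 340]
[[184   3   2   2   2   2   2   2   2   2   2   2   3   9  12  13  11   4   3   2   3   3   3   2   2   3   2   2]
 [185   2   2   2   2   2   2   4   1   2   1   2   3   8  12  13  11   3   3   2   2   3   2   2   2   3   2   3]
 [186   2   3   1   1   2   2   2   2   3   2   2   3   8  11  13  11   4   2   2   3   2   3   2   3   2   2   3]
 [187   2   2   1   2   2   2   2   2   2   2   2   3   8  11  13  11   4   2   2   1   3   2   2   3   2   2   2]
 [188   2   2   2   2   2   2   2   2   1   2   1   3   7  12  13  10   4   1   2   2   2   3   3   2   2   2   2]
 [189   2   1   2   2   2   2   2   2   1   2   0   2   5  11  13   8   3   2   2   1   2   2   2   2   3   2   2]
 [190   1   2   1   2   2   2   2   2   2   2   2   2   4  10  14   6   2   3   3   2   2   2   2   2   2   1   2]
 [191   2   2   2   2   3   2   3   2   2   2   1   1   3  10  14   5   1   2   3   2   2   2   2   3   2   3   1]
 [192   2   2   1   2   3   2   0   2   2   2   2   2   3  10  14   6 
[... 2128 characters left out ...]
  14  14  15  15  16   9   6   5   6   7   8   8   8   8   9   9   9   8   8   8  13  14  15  14  14]
 [212  10  10  10  11  14  15  16  10   6   6   6   6   7   7   8   8   8   9   8   8   8   8  13  14  15  14  14]
 [213   8  10  10  10  10  11  14   9   6   6   7   7   7   7   7   8   8   8   8   9   8   8  13  14  15  14  14]
 [214   8  10  10  10  10  10  11   7   5   6   6   7   7   7   7   8   8   8   8   8   8   8  13  14  14  14  14]
 [215   8  10  10  10  10  10  10   7   5   5   5   6   7   7   8   8   8   8   8   8   8   8  13  14  15  14  14]]
time_s: 20.6
ee_pos: [0.4978, 0.0826, 0.2318]
eef_rot: [-3.141, -0.0, 1.724]
force: [0.1, -0.2, -1.0]
grip_width: 0.0255
grip_force: 40.0
```

```bash
for i in 1 2; do echo '0 0 0.6 0 0 0 | 0 0 0 0 0 0 | 0 0 0 0 0 0' | python3 -m crank | sed -n 2,4p; done;  echo '0 0 0.4 0 0 0 | 0 0 0 0 0 0 | 0 0 0 0 0 0 | 0 0 0 0 0 0' | python3 -m crank | sed -n 2,4p
```

```text
ee_pos: [0.4979, 0.0826, 0.2292]
eef_rot: [3.142, 0.0, 1.724]
force: [-0.1, 0.5, -0.3]
ee_pos: [0.4979, 0.0826, 0.2261]
eef_rot: [-3.141, -0.0, 1.724]
force: [-0.4, -0.4, -1.0]
ee_pos: [0.498, 0.0826, 0.2243]
eef_rot: [3.141, 0.0, 1.724]
force: [0.8, 1.0, 1.4]
```

```bash
for i in 1 2 3 4 5 6 7 8; do echo '0 0 0 0 0 0' | python3 -m crank | grep -E "force: \["; done; echo '0 0 0.4 0 0 0 | 0 0 0 0 0 0 | 0 0 0 0 0 0' | python3 -m crank | sed -n 2,4p;for i in 1 2 3 4 5 6 7 8; do echo '0 0 0 0 0 0' | python3 -m crank | grep -E "force: \["; done; python3 d.py .498 .0826 .22
```

```text
force: [1.0, 0.5, 1.7]
force: [0.8, 1.0, 0.5]
force: [0.9, 0.5, 0.5]
force: [0.7, -0.8, 0.9]
force: [0.7, 1.0, -0.2]
force: [0.7, 0.9, 1.4]
force: [0.2, 0.2, 0.5]
force: [0.6, 0.3, 1.2]
ee_pos: [0.4979, 0.0826, 0.2222]
eef_rot: [3.141, -0.0, 1.724]
force: [0.3, 0.5, 2.1]
force: [1.0, 1.2, 1.9]
force: [1.0, -0.3, 2.0]
force: [1.1, -0.2, 1.3]
force: [0.8, 0.0, 1.7]
force: [0.3, 0.6, 1.8]
force: [0.7, -0.5, 1.4]
force: [0.9, 0.4, 1.2]
force: [0.9, 0.4, 1.9]
t 23.5 pos [0.4979 0.0826 0.2221] rpy [ 3.142 -0.     1.724] d_tool [-0.      0.0001  0.0021]
```

In the tool's units: 0.0009 m is 0.18.

```bash
echo '0 0 0.18 0 0 0 | 0 0 0 0 0 0 | 0 0 0 0 0 0' | python3 -m crank | sed -n 2,4p;for i in 1 2 3 4 5 6 7 8 9 10; do echo '0 0 0 0 0 0' | python3 -m crank | grep -E "force: \["; done; python3 snap.py side15 top15; python3 - <<'E'
from h import *
import sys
from station import ctrl
np.set_printoptions(linewidth=250,threshold=sys.maxsize)
print(ctrl.get_obs()["ee_pos"])
g=cv2.cvtColor(load("side15")["pixels"],cv2.COLOR_BGR2GRAY)
print(np.arange(314,341));print(np.c_[np.arange(176,212),g[176:212,314:341]//10])
E
```

```text
ee_pos: [0.4979, 0.0826, 0.2212]
eef_rot: [3.142, 0.0, 1.724]
force: [0.1, -0.0, 0.6]
force: [1.6, 1.2, 1.0]
force: [-0.3, 0.4, 1.6]
force: [1.4, 0.4, 2.5]
force: [0.3, -0.5, 2.0]
force: [0.6, -0.2, 1.3]
force: [-0.5, -0.4, 2.3]
force: [0.7, 0.4, 1.4]
force: [1.1, 0.7, 1.7]
force: [0.5, 0.7, 2.2]
force: [1.5, 0.5, 1.9]
[0.49787221 0.08261778 0.2211961 ]
[314 315 316 317 318 319 320 321 322 323 324 325 326 327 328 329 330 331 332 333 334 335 336 337 338 339 340]
[[176   2   3   2   2   1   2   2   2   2   4   6   6   8   8   9   9   9   9   5   3   2   2   3   3   3   2   4]
 [177   2   2   3   1   1   2   2   2   2   4   5   7   7   8   8   9   9   8   4   2   2   3   3   3   2   2   5]
 [178   1   1   2   1   2   2   3   2   2   3   4   5   6   7   8   8   6   5   3   2   3   2   2   2   2   2   4]
 [179   3   2   3   1   1   1   2   2   3   3   3   3   3   4   4   4   5   6   5   3   3   2   2   2   2   3   4]
 [180   2   2   2   1   2   2   2   2   2   4   6   5   6   6   6   7   9   9   5   2   2   2   1   2   2   2   5]
 [181   1   2   3   1   2   2   2   2   2   3   5   6   7  
[... 2806 characters left out ...]
  10  10]
 [206  12  12  10  10  10  10   9   9  11  14  15  15  15  15  15  15  16  15  14  15  15  13  10  10  11   9   9]
 [207  16  15  12  10  10   9   9   8   9  10  12  14  14  15  15  16  16  16  15  14  14  12   9   9  10  10  10]
 [208  15  16  15  12  12   9   8   7   8   9  10  11  11  12  12  13  13  14  14  14  13  10   8   9   9   9  10]
 [209  15  15  15  15  15  12   9   6   7   8  10  10  11  12  12  13  14  13  13  13  11   8  10  11  11  11  11]
 [210  15  15  15  15  15  15  13   7   5   5   8  10  11  11  12  12  14  12  11   9   8   8  13  14  15  14  14]
 [211  15  15  14  14  15  16  16   9   6   5   6   7   8   8   8   9   9   9   9   8   8   9  13  14  15  15  14]]
```

The tip stands in the middle of the button (side15 about (328,203), with the button spanning 324–333). A last small press, then I'll hand in.

In the tool's units: 0.0005 m is 0.1.

```bash
echo '0 0 0.1 0 0 0 | 0 0 0 0 0 0 | 0 0 0 0 0 0 | 0 0 0 0 0 0 | 0 0 0 0 0 0' | python3 -m crank ;for i in 1 2 3 4 5 6; do echo '0 0 0 0 0 0' | python3 -m crank | grep -E "force: \["; done; python3 -c "
from station import ctrl;print(ctrl.get_obs()['ee_pos']);print(ctrl.hand_in())"
```

```text
time_s: 25.4
ee_pos: [0.4979, 0.0826, 0.2207]
eef_rot: [3.142, 0.0, 1.724]
force: [1.0, 0.5, 2.4]
grip_width: 0.0255
grip_force: 40.0
force: [0.4, 1.0, 1.9]
force: [1.0, 0.0, 2.4]
force: [-0.1, 1.1, 1.3]
force: [1.4, -0.8, 2.2]
force: [0.9, 0.6, 1.7]
force: [0.5, -0.1, 1.9]
[0.49789938 0.0825962  0.22072235]
the job is handed in; nothing more can be done
None
```

Handed in at about 26 s: both jars are in the rack pockets and released, and the arm holds the probe upright on the tall jar's button with about 3 N, which puts the tip roughly 5 mm in by my force and height estimates (the joint itself can't be read).

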